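Find the stamped parts crate and push it to the dispatch line

TASK

Two identical open parts crates stand on the worktop, and one of them has a ring-shaped stamp underneath. Tip both crates over, away from you, onto their far walls so that their undersides face you; then push the stamped one, lying as it is, square against the aluminium dispatch rail beyond them and leave the blank one lying short of the rail. Only push with the fingertips: lift no crate, and leave the other things where they are.

Things in the scene. Friction and masses are not known exactly. Their poses are not given: they have to be found in the camera images.
- crate_a: open light grey plastic parts crate, 52 mm deep (x), 90 wide (y), 92 high (z), a grippy rubber strip flush along its far lower edge, walls and floor 4, empty, 0.18 to 0.35 kg; origin at the centre of its underside, z out of its mouth. Starts upright, x pointing away from the robot within 0.2 rad. Pushed at 75 to 88 mm height on its near wall it tips over its far lower edge, balances at about 32 degrees, then falls onto its far wall by itself
- crate_b: open light grey plastic parts crate, 52 mm deep (x), 90 wide (y), 92 high (z), a grippy rubber strip flush along its far lower edge, walls and floor 4, empty, 0.18 to 0.35 kg; origin at the centre of its underside, z out of its mouth. Starts upright, x pointing away from the robot within 0.2 rad. Same as crate_a and tips the same way. Once on its far wall a crate lies stably, 52 mm high, 92 mm long, blank or stamped underside upright and facing the robot
- stamp (a point): centre of the stamp on the underside of the stamped crate: a dark inked ring 46 mm across with a bar across it, flat, in the middle of the underside (the other crate's underside is blank). Hidden until the crate is tipped
- crate_a_centre (a point): middle of crate_a, half-way up (46 mm from its underside)
- crate_b_centre (a point): middle of crate_b, half-way up (46 mm from its underside)
- crate_a_mouth (a point): centre of the open mouth of crate_a, level with the rim, 92 mm from its underside
- crate_b_mouth (a point): centre of the open mouth of crate_b, level with the rim, 92 mm from its underside
- rail: the dispatch line: a straight aluminium angle 500 mm long, 40 mm high, screwed to the worktop beyond the crates, running across in front of the robot; origin at the foot of the middle of its near face; its x axis points away from the robot, square to the near face, its y axis along it to the left. A crate that meets it askew is squared up by a push on its lagging side
- flux_tin: a green tin with a yellow lid, 39 mm across, 28 mm high, between the two crates; a bystander
- marker: a blue and white marker pen, 75 mm long, between the two crates; a bystander
- dropper_bottle: a brown dropper bottle, 26 mm across, 67 mm high, on the left; a bystander
- solder_spool: a small solder spool, 47 mm across, 29 mm high, on the left; a bystander
- screw_dish: a round steel dish of screws, 70 mm across, 16 mm high, on the left; a bystander
- test_clip: a small dark grey clip, 17 x 40 x 15 mm, on the left; a bystander

How it is judged:
By the outcome, as a careful person would: the job done as asked, in the order asked, and still so for the second after the job is handed in, with the robot touching nothing.
It also fails if it takes over 58 s, if anything falls off the work surface, if the arm or the gripper's body presses on something with over 40 N, if the wrist force passes 120 N, or if a joint passes its speed limit or range.

ROBOT

A 6-joint arm with a two-finger parallel gripper is mounted at the origin on a cart in front of the work surface, level with it; the furniture and walls round the work are solid. World frame = base frame: x ahead of the robot, y to its left, z up, the work surface at z = 0. Lengths are in mm, angles in rad, forces in N, time in s.
With the tool pointing down it reaches from about 350 to 775 mm from the base axis. Payload 7.3 kg.
Tool frame: the origin (TCP) lies at the very end of the fingers, on their centre line; the grasp point (between the pads) lies 19 mm behind it; x points along the fingers, z is the direction in which the jaws open and shut, and the axes are right-handed (so a half turn about x gives the same grasp; the last joint's range is limited). The gripper opens to 92 mm and grips with 3 to 60 N. Pads are 19 mm wide; open, the fingers measure 130 mm over their backs; the gripper's body (75 mm by 190 mm) begins 47 mm behind the grasp point.
Start: joints at [1.193, 0.342, 1.524, -0, 1.275, -0.146], TCP at [120.592, 510.982, 226.741] pointing down, gripper open.
Joint ranges: [-2.53, 2.53], [-0.77, 2.02], [0.04, 2.7], [-1, 4.14], [0.28, 2.66], [-3.11, 3.11]. Speed limits (rad/s): [2.57, 2.57, 3.14, 3.14, 3.14, 3.14].

INTERFACE

Orientations are given as [roll, pitch, yaw] about the fixed x, y, z axes, in that order (R = Rz(yaw) Ry(pitch) Rx(roll)).
In Python, from plant import * gives the robot as it stands.
- The arm moves only by the tool carry_out, never from a script. Its argument "rows" is a list of rows, each a list of 4 numbers: the shift along the world's x, y, z in mm, then the turn about the world's z in degrees. In form: [[x, y, z, twist], ...]. A call has 1 to 20 rows; each row is the pose to reach, as a shift and turn from the pose measured when the call began; what a row does not reach only later rows make up. A row lasts 1/12 s, in which the tool goes at most 41.7 mm and 7.16 degrees, less where a joint would pass 70% of its speed; a pose out of reach is approached as far as the arm can. A call with a gripper value outside its range is refused whole. "hand" is the finger opening in mm, from 0 to 91.8, set as the call begins (left out, the last holds). The fingers move at their own pace and stop on an object; the grip force is fixed at half the most. Time passes only in rows, so rows that repeat a pose let the fingers close. It gives the time, the measured TCP pose, the force and the opening at its end, in the units of the state.
- get_obs(): the state, without advancing time (a new reading comes with each control period).
- capture(name): name is "scene" or "top"; returns the picture (400x640x3 uint8, red, green, blue); there is no depth.
- camera_info(name): a dict with "camera_matrix" (3x3 intrinsics, pixels), "pose" (4x4, takes a point from camera to world coordinates). Camera axes: x right, y down, z forward; pixel columns grow to the right and rows downward; lengths in mm; the calibration is good to about 2 mm. A picture is of the moment at which its call begins. camera_info takes no time and is no camera call.
- close_job(): hands the job in, once; it reports no verdict.
The state is a dict: "time": time; "joint_positions": joint angles; "dq": joint speeds; "tau": joint torques, N m; "tool_pos": TCP position; "tcp_rot": TCP orientation; "contact_force": force on the tool from outside, world axes, zero at the start; "moment": the same for the moment, N m; "grip_width": finger opening in mm.
Only numpy, scipy, OpenCV 4.12 (cv2) and the standard library are available. Lean on these libraries where they do the work, as an engineer would, in place of code of your own. Each camera call takes 0.05 s, during which the arm holds its last target. There are 200 camera calls.

## Working session

There is one attempt and no reset: what is moved stays moved. The work goes in short steps, Python scripts to look and compute and a tool call to move; the robot and the scene stay as the last step left them, time stands still between calls to the robot, and variables do not carry over. Pictures are saved under pics/ and viewed, about 8 in all and at most 12, crops included, and the job is handed in when it is done.

Besides the shell and the picture viewer there is one more tool, called after ">>>" by a JSON object that holds its "op" and its "data", one argument or row to a line. carry_out: Moves the arm, as the interface text tells. Its arguments: {"type":"object","properties":{"rows":{"type":"array"},"hand":{"type":"number"}},"required":["rows"]}

```bash
mkdir -p pics
cat > h.py <<'E'
from plant import *
import numpy as np, cv2
def snap(n,f):
    im=capture(n); cv2.imwrite('pics/'+f,cv2.cvtColor(im,cv2.COLOR_RGB2BGR)); return im
def cast(n,uv,z):
    c=camera_info(n);K=np.array(c['camera_matrix']);T=np.array(c['pose'])
    uv=np.atleast_2d(uv).astype(float)
    d=(T[:3,:3]@np.linalg.inv(K)@np.c_[uv,np.ones(len(uv))].T).T
    o=T[:3,3]; return o+d*((z-o[2])/d[:,2])[:,None]
def proj(n,P):
    c=camera_info(n);K=np.array(c['camera_matrix']);T=np.linalg.inv(np.array(c['pose']))
    P=np.atleast_2d(P); q=(K@(T[:3,:3]@P.T+T[:3,3:4])).T; return q[:,:2]/q[:,2:]
E
python3 - <<'E'
from h import *
snap('top','t0.png');snap('scene','s0.png')
for n in('top','scene'):
    c=camera_info(n);print(n,np.round(c['pose'],3).tolist(),np.round(c['camera_matrix'],1).tolist())
o=get_obs();print(o['time'],o['tool_pos'],o['tcp_rot'],o['grip_width'])
E
```

```text
top [[0.01, -0.986, 0.164, 398.431], [-0.999, -0.016, -0.03, 217.756], [0.032, -0.164, -0.986, 1067.48], [0.0, 0.0, 0.0, 1.0]] [[398.0, 0.0, 319.0], [0.0, 398.0, 205.8], [0.0, 0.0, 1.0]]
scene [[0.868, -0.381, 0.319, 276.668], [-0.496, -0.642, 0.584, -319.677], [-0.018, -0.665, -0.746, 773.579], [0.0, 0.0, 0.0, 1.0]] [[405.3, 0.0, 323.0], [0.0, 405.3, 204.3], [0.0, 0.0, 1.0]]
0.1 [120.44437775 510.62871581 226.12741347] [ 3.01798867  1.56942269 -1.9261653 ] 91.88287987818464
```

View pics/t0.png

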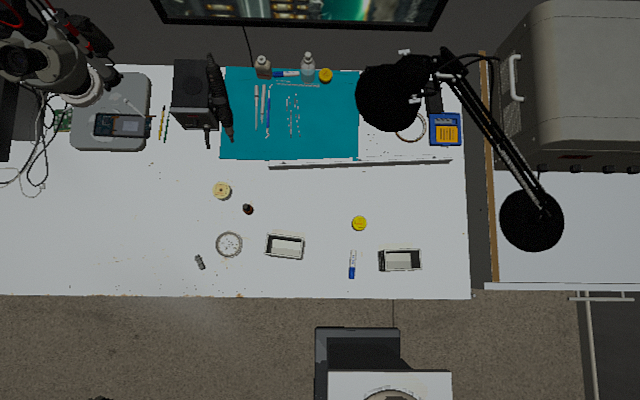

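View pics/s0.png

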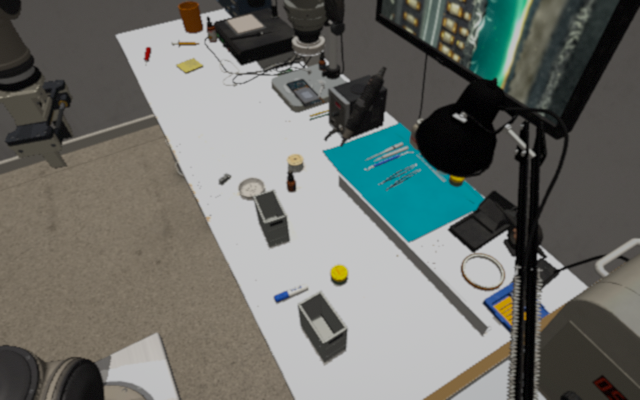

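The top view shows crates at about (285,246) and (400,260), the rail from (269,166) to (452,160), the tin at (359,223) and the pen at (352,264). Next I zoom in for the rim corners.

Run:
```python
from h import *
im=cv2.imread('pics/t0.png')
a=cv2.resize(im[215:285,250:350],None,fx=8,fy=8,interpolation=cv2.INTER_CUBIC)[:,:800]
b=cv2.resize(im[215:285,340:440],None,fx=8,fy=8,interpolation=cv2.INTER_CUBIC)
A=cv2.resize(np.vstack([a[120:400],b[0:520]]),None,fx=.75,fy=.75)
cv2.imwrite('pics/c0.png',A)
print(proj('top',[[120,510,226],[0,0,0],[120,510,0]]))
# rail near face: 40 mm high; print intensity columns
g=cv2.cvtColor(im,cv2.COLOR_BGR2GRAY)
for u in (290,360,430): print(u,g[152:176,u].tolist())
```

```text
[[153.71127172 415.04085452]
 [390.76908663 434.43615431]
 [187.71970547 383.05498078]]
290 [78, 80, 79, 77, 78, 77, 77, 62, 167, 178, 175, 167, 184, 93, 40, 51, 40, 168, 178, 171, 173, 174, 173, 171]
360 [174, 172, 172, 174, 174, 174, 168, 108, 65, 171, 156, 73, 48, 48, 71, 169, 178, 172, 174, 174, 172, 174, 173, 173]
430 [172, 174, 158, 167, 174, 173, 175, 188, 94, 42, 51, 48, 139, 173, 173, 173, 171, 172, 172, 172, 171, 171, 170, 173]
```

View pics/c0.png

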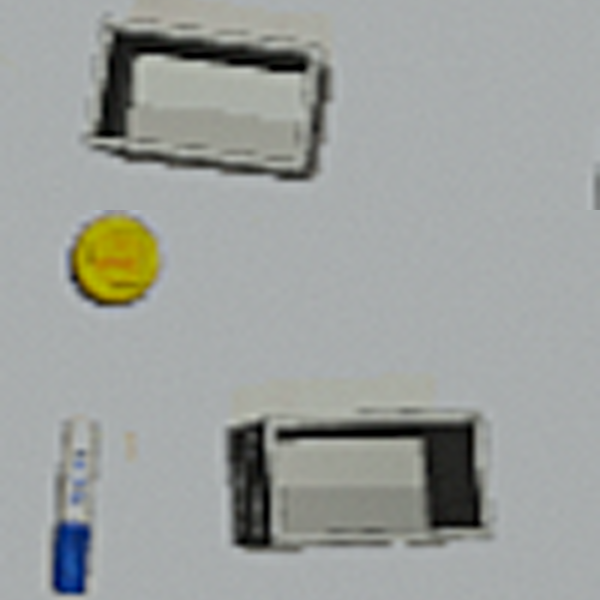

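Run:
```python
from h import *
L=[(267.5,233.3),(303,238),(301,258.3),(265,253.3)];R=[(384.7,249.7),(420.8,248.7),(421.3,268.8),(384.7,270.8)]
for q in(L,R):
    P=cast('top',q,92);e=np.roll(P,-1,0)-P
    print(np.round(P[:,:2],0).tolist(),'c',P.mean(0).round(),'sides',np.linalg.norm(e,axis=1).round(),'far/near yaw',np.degrees(np.arctan2(e[0,0],-e[0,1])).round(1)*-1,np.degrees(np.arctan2(-e[2,0],e[2,1])).round(1)*-1)
    print('scene proj',proj('scene',P).round().tolist())
# rail: near foot (bottom dark edge -> white)
im=cv2.imread('pics/t0.png');g=cv2.cvtColor(im,cv2.COLOR_BGR2GRAY)
for u in range(275,451,25):
    col=g[150:178,u].astype(int);d=np.where(col<110)[0].max()
    top=d
    while col[top-1]<110: top-=1
    print(u,150+top,150+d,cast('top',(u,150+d+.5),0)[0].round(),cast('top',(u,150+top-.5),40)[0].round())
tin=cast('top',(359,223),28);print('tin',tin.round(),'pen',cast('top',[(353,250),(351,279)],5).round().tolist(),'drop',cast('top',(248,209),60).round(),'dish',cast('top',(229,244),10).round())
```

```text
[[490.0, 314.0], [480.0, 227.0], [431.0, 231.0], [442.0, 318.0]] c [461. 272.  92.] sides [88. 50. 88. 49.] far/near yaw 6.8 7.2
scene proj [[273.0, 189.0], [286.0, 216.0], [264.0, 223.0], [253.0, 196.0]]
[[454.0, 26.0], [457.0, -64.0], [409.0, -63.0], [403.0, 27.0]] c [431. -19.  92.] sides [90. 49. 90. 51.] far/near yaw -2.3 -3.7
scene proj [[320.0, 291.0], [347.0, 329.0], [323.0, 342.0], [296.0, 303.0]]
275 166 169 [675. 308.   0.] [676. 304.  40.]
300 165 168 [679. 239.   0.] [680. 238.  40.]
325 164 167 [683. 170.   0.] [684. 172.  40.]
350 163 166 [688. 101.   0.] [688. 105.  40.]
375 162 165 [692.  31.   0.] [692.  38.  40.]
400 161 164 [696. -39.   0.] [696. -30.  40.]
425 160 164 [ 697. -110.    0.] [700. -98.  40.]
450 159 160 [ 710. -181.    0.] [ 704. -166.   40.]
tin [[527.  80.  28.]] pen [[457.0, 94.0, 5.0], [381.0, 99.0, 5.0]] drop [[555. 368.  60.]] dish [[468. 422.  10.]]
```

>>> {"op": "carry_out", "data": {
  "rows": [
    [25, -20, 0, 0],
    [60, -50, 0, 1],
    [95, -79, 0, 2],
    [130, -108, 0, 3],
    [165, -137, 0, 4],
    [200, -166, 0, 5],
    [235, -195, 0, 6],
    [262, -217, 0, 6.7],
    [275, -228, -20, 6.7],
    [279, -231, -50, 6.7],
    [279, -231, -80, 6.7],
    [279, -231, -110, 6.7],
    [279, -231, -135, 6.7],
    [279, -231, -146, 6.7],
    [279, -231, -146, 6.7],
    [279, -231, -146, 6.7]
  ],
  "hand": 44
}}

```text
time: 1.43
tool_pos: [399.2, 279.5, 79.8]
tcp_rot: [2.539, 1.568, -2.288]
contact_force: [-0.1, -0.2, -0.7]
grip_width: 43.9
```

Run:
```python
from h import *
from scipy.spatial.transform import Rotation as Ro
o=get_obs();R=Ro.from_euler('xyz',o['tcp_rot']).as_matrix();print(o['time'],o['tool_pos'],R.round(3).tolist(),o['grip_width'],o['contact_force'])
a,b=(385,98),(455,140)
rays=[]
for n,p in(('top',a),('scene',b)):
    P=cast(n,[p],0)[0];C=np.array(camera_info(n)['pose'])[:3,3];rays.append((C,(P-C)/np.linalg.norm(P-C)))
A=np.c_[rays[0][1],-rays[1][1]];t=np.linalg.lstsq(A,rays[1][0]-rays[0][0],rcond=None)[0]
print([ (c+d*s).round() for (c,d),s in zip(rays,t)])
```

```text
1.4333 [399.18505103 279.46616511  79.75205926] [[-0.002, -0.993, 0.115], [-0.002, 0.115, 0.993], [-1.0, 0.002, -0.002]] 43.85117815140728 [-0.08430871 -0.23791032 -0.72148589]
[array([751.,  62., 304.]), array([755.,  59., 306.])]
```

>>> {"op": "carry_out", "data": {
  "rows": [
    [8, -1, 0, 0],
    [16, -2, 0, 0],
    [22, -2.5, 0, 0],
    [27, -3, 0, 0],
    [31, -3.5, 0, 0],
    [35, -4, 0, 0],
    [39, -4.5, 0, 0],
    [43, -5, 0, 0],
    [47, -5.5, 0, 0],
    [50, -6, 0, 0]
  ]
}}

```text
time: 2.27
tool_pos: [449.8, 273.5, 79.8]
tcp_rot: [2.642, 1.568, -2.186]
contact_force: [-0.2, 0.0, 1.6]
grip_width: 44.1
```

Run:
```python
from h import *
snap('scene','s1.png')
im=cv2.imread('pics/s1.png');cv2.imwrite('pics/s1c.png',cv2.resize(im[130:330,180:400],None,fx=3,fy=3))
```

```text
(no output)
```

View pics/s1c.png

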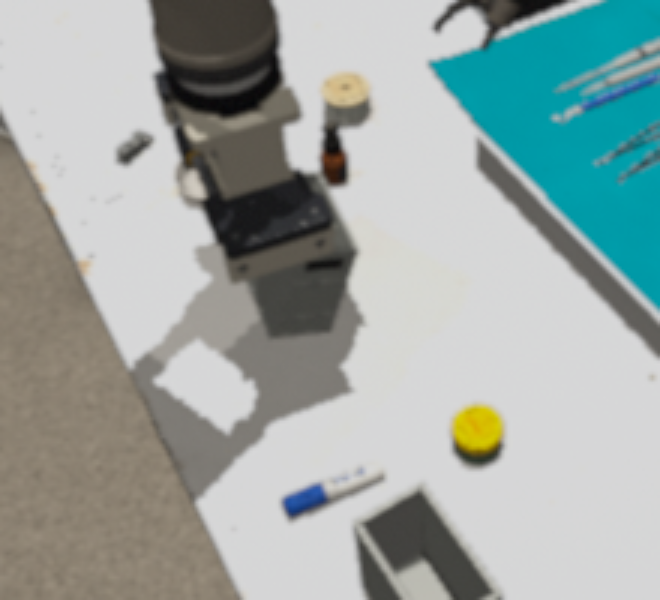

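The crate stands in front of the fingers, with its lower edge at about (305,333) in the crop. The picture can't show how far it has tilted, so I keep pushing past the balance point.

>>> {"op": "carry_out", "data": {
  "rows": [
    [3, -0.3, 0, 0],
    [6, -0.7, 0, 0],
    [9, -1, 0, 0],
    [12, -1.4, 0, 0],
    [15, -1.7, 0, 0],
    [18, -2, 0, 0],
    [21, -2.4, 0, 0],
    [23, -2.6, 0, 0],
    [25, -2.8, 0, 0],
    [20, -2.3, 0, 0],
    [0, 0, 0, 0],
    [-20, 2, 0, 0],
    [-40, 4, 0, 0]
  ]
}}

```text
time: 3.4
tool_pos: [409.0, 277.3, 79.6]
tcp_rot: [2.67, 1.568, -2.157]
contact_force: [-0.4, -0.4, 0.2]
grip_width: 44.1
```

Run:
```python
from h import *
snap('scene','s2.png')
im=cv2.imread('pics/s2.png');cv2.imwrite('pics/s2c.png',cv2.resize(im[130:330,180:400],None,fx=3,fy=3))
```

```text
(no output)
```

View pics/s2c.png

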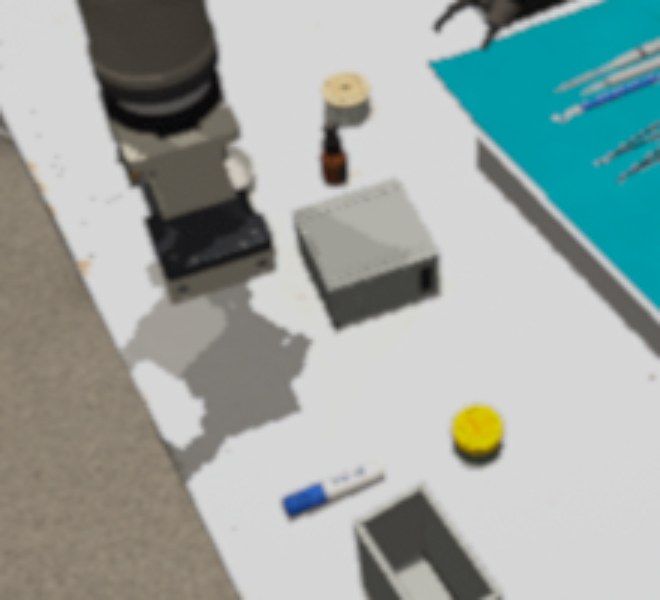

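Left crate now lies on its far wall, mouth away, and upright neighbours are undisturbed. Next is the right crate.

>>> {"op": "carry_out", "data": {
  "rows": [
    [-5, -10, 15, 0],
    [-15, -35, 35, 1],
    [-20, -65, 45, 2],
    [-24, -95, 45, 3],
    [-27, -125, 45, 4],
    [-29, -155, 45, 5],
    [-31, -185, 45, 6],
    [-32, -215, 45, 7],
    [-34, -245, 45, 8],
    [-34, -270, 45, 9],
    [-34, -290, 40, 9.4],
    [-34, -299, 25, 9.4],
    [-34, -299, 10, 9.4],
    [-34, -299, 0, 9.4],
    [-34, -299, 0, 9.4],
    [-34, -299, 0, 9.4]
  ]
}}

```text
time: 4.78
tool_pos: [370.3, -21.7, 79.2]
tcp_rot: [2.077, 1.563, -2.585]
contact_force: [0.0, 0.2, 0.7]
grip_width: 44.0
```

Run:
```python
from h import *
snap('scene','s3.png')
im=cv2.imread('pics/s3.png')
a=cv2.resize(im[160:260,260:340],None,fx=6,fy=6,interpolation=cv2.INTER_CUBIC)
cv2.imwrite('pics/s3c.png',a)
```

```text
(no output)
```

View pics/s3c.png

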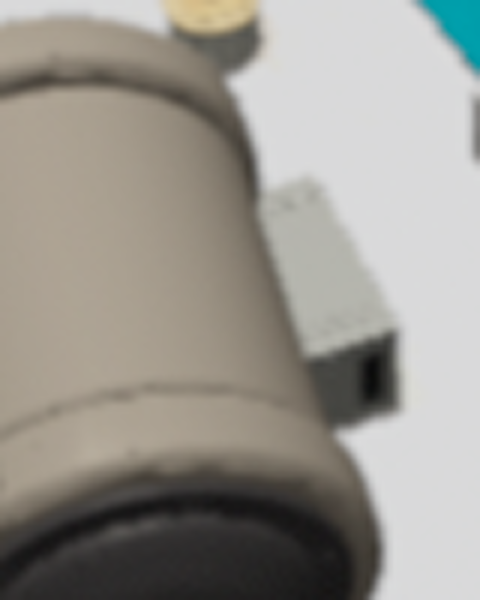

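The arm hides the left crate's underside for now. I tip the right crate next.

>>> {"op": "carry_out", "data": {
  "rows": [
    [8, 0.4, 0, 0],
    [16, 0.8, 0, 0],
    [22, 1, 0, 0],
    [27, 1.3, 0, 0],
    [32, 1.6, 0, 0],
    [37, 1.8, 0, 0],
    [42, 2, 0, 0],
    [46, 2.3, 0, 0],
    [50, 2.5, 0, 0],
    [54, 2.7, 0, 0],
    [58, 2.9, 0, 0],
    [62, 3, 0, 0],
    [66, 3.3, 0, 0],
    [70, 3.5, 0, 0],
    [73, 3.6, 0, 0],
    [75, 3.7, 0, 0],
    [60, 3, 0, 0],
    [40, 2, 0, 0],
    [20, 0, 0, 0],
    [0, 0, 0, 0]
  ]
}}

```text
time: 6.5
tool_pos: [370.0, -21.8, 79.5]
tcp_rot: [2.205, 1.564, -2.457]
contact_force: [1.0, -0.3, -0.4]
grip_width: 43.9
```

>>> {"op": "carry_out", "data": {
  "rows": [
    [0, 30, 20, 0],
    [0, 65, 40, 0],
    [0, 100, 60, 0],
    [0, 135, 60, 0],
    [0, 170, 60, 0],
    [-10, 205, 60, 0],
    [-30, 240, 60, 0],
    [-50, 275, 60, 0],
    [-75, 310, 60, 0],
    [-100, 345, 60, 0],
    [-125, 375, 60, 0],
    [-150, 405, 60, 0],
    [-160, 415, 60, 0],
    [-160, 415, 60, 0],
    [-160, 415, 60, 0]
  ]
}}

```text
time: 7.75
tool_pos: [209.4, 393.3, 139.4]
tcp_rot: [2.274, 1.564, -2.386]
contact_force: [1.1, -0.4, 0.4]
grip_width: 44.0
```

Run:
```python
from h import *
snap('scene','s4.png');snap('top','t4.png')
im=cv2.imread('pics/s4.png');t=cv2.imread('pics/t4.png')
f=dict(fx=4,fy=4,interpolation=cv2.INTER_CUBIC)
a=cv2.resize(im[170:260,260:360],None,**f);b=cv2.resize(im[265:355,290:390],None,**f)
c=cv2.resize(t[190:280,250:450],None,fx=3,fy=3,interpolation=cv2.INTER_CUBIC)
d=np.zeros((360+270,800,3),np.uint8);d[:360,:400]=a;d[:360,400:]=b;d[360:,:600]=c
cv2.imwrite('pics/s4c.png',d[:600])
```

```text
(no output)
```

View pics/s4c.png

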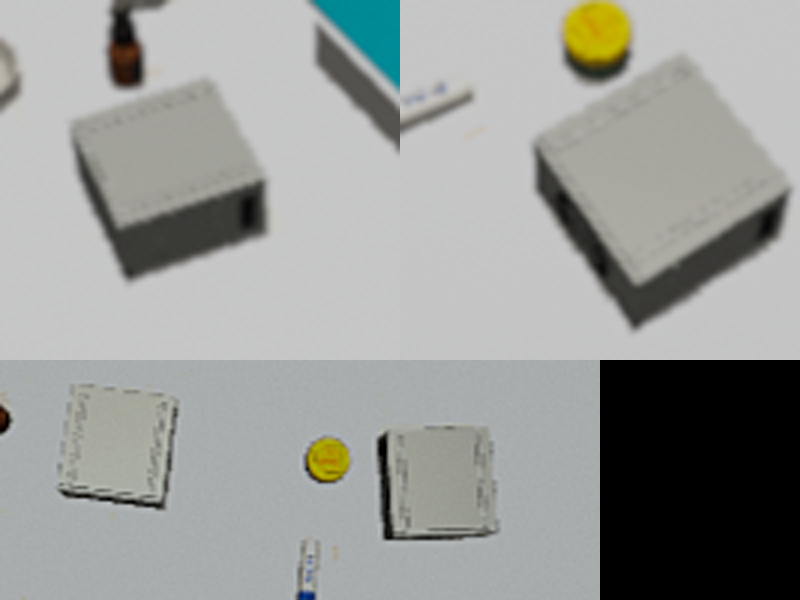

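Both crates lie on their far walls. The right one's underside shows dark marks near (557–605, 205–265) in the crop; the left one looks plain. To be sure, I rectify and stretch both undersides.

Run:
```python
from h import *
im=cv2.imread('pics/s4.png');g=cv2.cvtColor(im,cv2.COLOR_BGR2GRAY)
t=cv2.imread('pics/t4.png')
out=[]
for q in ([(278,201.3),(290.5,226.3),(292,239.5),(279.5,213)],[(323.8,301.3),(348.8,335.8),(349.3,346.8),(325,312)]):
    H=cv2.getPerspectiveTransform(np.float32(q),np.float32([(0,0),(360,0),(360,208),(0,208)]))
    w=cv2.warpPerspective(g,H,(360,208),flags=cv2.INTER_CUBIC);i=w[30:-30,30:-30];print(i.std().round(1),np.percentile(i,[2,50,98]))
    out.append(np.clip((w.astype(float)-10)*255/70,0,255).astype(np.uint8))
cv2.imwrite('pics/u4.png',np.hstack(out))
# top-face corners from the top view (z=52): crop 3x at (250,190), row offset 360
L=[(72,385),(177,400),(163,505),(60,487)];R=[(388,430),(488,427),(497,532),(392,537)]
for q in(L,R):
    p=[(250+u/3,190+(v-360)/3) for u,v in q];P=cast('top',p,52);e=np.roll(P,-1,0)-P
    print(P[:,:2].round().tolist(),'c',P.mean(0).round(1),np.linalg.norm(e,axis=1).round(),'yaw',[np.degrees(np.arctan2(*a)).round(1) for a in((-e[2,0],e[2,1]),(e[0,0],-e[0,1]),(e[3,1],e[3,0]),(-e[1,1],-e[1,0]))])
    print('scene',proj('scene',P).round(1).tolist())
```

```text
25.6 [ 51.  66. 133.]
14.7 [17. 45. 78.]
[[585.0, 304.0], [573.0, 213.0], [482.0, 223.0], [497.0, 311.0]] c [534.3 262.8  52. ] [91. 91. 89. 89.] yaw [np.float64(-9.2), np.float64(-7.3), np.float64(-4.9), np.float64(-6.6)]
scene [[311.3, 189.0], [325.5, 215.0], [288.6, 227.5], [277.6, 200.5]]
[[550.0, 30.0], [554.0, -57.0], [463.0, -62.0], [458.0, 28.0]] c [506.1 -15.2  52. ] [87. 91. 90. 92.] yaw [np.float64(3.4), np.float64(2.6), np.float64(1.3), np.float64(3.3)]
scene [[360.2, 278.1], [386.8, 311.1], [348.3, 336.1], [321.6, 299.4]]
```

View pics/u4.png

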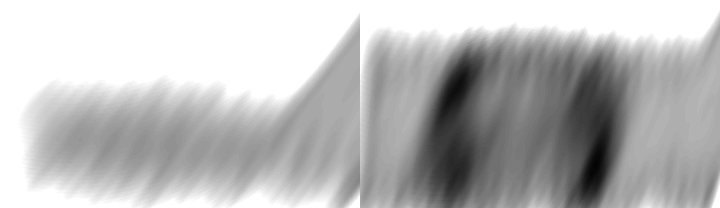

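The right crate (crate at about (506, -15)) carries the ring and the left one is blank. I move in behind the right crate, low.

>>> {"op": "carry_out", "data": {
  "rows": [
    [25, -15, 0, 0],
    [55, -40, 0, 0.4],
    [85, -65, 0, 0.4],
    [110, -92, 0, 0.4],
    [133, -120, 0, 0.4],
    [150, -150, 0, 0.4],
    [165, -182, 0, 0.4],
    [176, -215, 0, 0.4],
    [186, -248, 0, 0.4],
    [195, -281, 0, 0.4],
    [203, -314, 0, 0.4],
    [210, -347, 0, 0.4],
    [214, -378, 0, 0.4],
    [216, -400, -10, 0.4],
    [216, -411, -35, 0.4],
    [216, -413, -65, 0.4],
    [216, -413, -95, 0.4],
    [216, -413, -112, 0.4],
    [216, -413, -114, 0.4],
    [216, -413, -114, 0.4]
  ]
}}

```text
time: 9.52
tool_pos: [425.7, -21.5, 25.0]
tcp_rot: [2.049, 1.562, -2.609]
contact_force: [0.2, -0.5, 0.9]
grip_width: 43.8
```

>>> {"op": "carry_out", "data": {
  "rows": [
    [10, 1.5, 0, 0.3],
    [18, 2.5, 0, 0.3],
    [24, 3, 0, 0.3],
    [30, 3.5, 0, 0.3],
    [37, 4, 0, 0.3],
    [45, 4.5, 0, 0.3],
    [54, 5, 0, 0.3],
    [63, 5.5, 0, 0.3],
    [72, 6, 0, 0.3],
    [81, 6.6, 0, 0.3],
    [90, 7.1, 0, 0.3],
    [99, 7.6, 0, 0.3],
    [108, 8.2, 0, 0.3],
    [117, 8.7, 0, 0.3],
    [126, 9.3, 0, 0.3],
    [134, 9.8, 0, 0.3],
    [141, 10.2, 0, 0.3],
    [146, 10.5, 0, 0.3],
    [150, 10.7, 0, 0.3],
    [150, 10.7, 0, 0.3]
  ]
}}

```text
time: 11.18
tool_pos: [576.6, -10.8, 25.0]
tcp_rot: [2.116, 1.563, -2.536]
contact_force: [-0.5, -0.7, -0.5]
grip_width: 43.8
```

>>> {"op": "carry_out", "data": {
  "rows": [
    [2, 0.1, 0, 0],
    [4, 0.2, 0, 0],
    [6, 0.4, 0, 0],
    [8, 0.5, 0, 0],
    [10, 0.6, 0, 0],
    [12, 0.7, 0, 0]
  ]
}}

```text
time: 11.68
tool_pos: [588.7, -10.1, 24.9]
tcp_rot: [2.112, 1.563, -2.541]
contact_force: [-1.5, 0.4, -0.3]
grip_width: 43.6
```

>>> {"op": "carry_out", "data": {
  "rows": [
    [1, 0.1, 0, 0],
    [2, 0.1, 0, 0],
    [3, 0.2, 0, 0],
    [4, 0.2, 0, 0],
    [5, 0.3, 0, 0]
  ]
}}

```text
time: 12.1
tool_pos: [591.1, -9.8, 25.0]
tcp_rot: [1.844, 1.557, -2.809]
contact_force: [-13.7, -2.1, 10.7]
grip_width: 43.9
```

>>> {"op": "carry_out", "data": {
  "rows": [
    [1, 0.1, 0, 0],
    [2, 0.1, 0, 0],
    [3, 0.2, 0, 0]
  ]
}}

```text
time: 12.35
tool_pos: [590.9, -9.8, 25.0]
tcp_rot: [1.728, 1.55, -2.924]
contact_force: [-15.8, -2.4, 12.3]
grip_width: 44.0
```

The force rose to about 14–16 N at TCP x = 591, against 593 expected, so the crate is at the rail. I back off and check that it is square.

>>> {"op": "carry_out", "data": {
  "rows": [
    [-3, 0, 0, 0],
    [-12, -0.6, 0, 0],
    [-30, -2, 0, 0],
    [-60, -4, 5, 0],
    [-95, -6, 20, 0],
    [-130, -8, 40, 0],
    [-165, -5, 60, 0],
    [-195, 15, 80, 0],
    [-205, 45, 90, 0],
    [-205, 80, 90, 0],
    [-210, 115, 90, 0],
    [-215, 150, 90, 0],
    [-220, 185, 90, 0],
    [-230, 220, 90, 0],
    [-245, 255, 90, 0],
    [-265, 285, 90, 0],
    [-285, 315, 90, 0],
    [-300, 335, 90, 0],
    [-300, 335, 90, 0]
  ]
}}

```text
time: 13.93
tool_pos: [288.8, 328.5, 115.2]
tcp_rot: [1.629, 1.551, -3.019]
contact_force: [-0.3, -0.3, -0.3]
grip_width: 43.8
```

Run:
```python
from h import *
snap('top','t5.png');snap('scene','s5.png')
t=cv2.imread('pics/t5.png');s=cv2.imread('pics/s5.png')
a=cv2.resize(t[145:225,345:445],None,fx=8,fy=8,interpolation=cv2.INTER_CUBIC)
b=cv2.resize(s[215:325,350:490],None,fx=4,fy=4,interpolation=cv2.INTER_CUBIC)
d=np.zeros((560,790,3),np.uint8);d[:336,:420]=cv2.resize(a,(420,336));d[:308,420:]=cv2.resize(b,(392,308))[:,:370]
d[336:,:]=cv2.resize(t[150:300,200:470],(790,439))[80:304]
A=np.zeros((560,800,3),np.uint8);A[:560,:560]=cv2.resize(a,(700,560))[:,:560];A[:308,560:]=cv2.resize(b,(392,308))[:,60:300]
A[320:480,560:]=cv2.resize(t[150:300,220:445],(240,160))
cv2.imwrite('pics/c5.png',A)
```

```text
(no output)
```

View pics/c5.png

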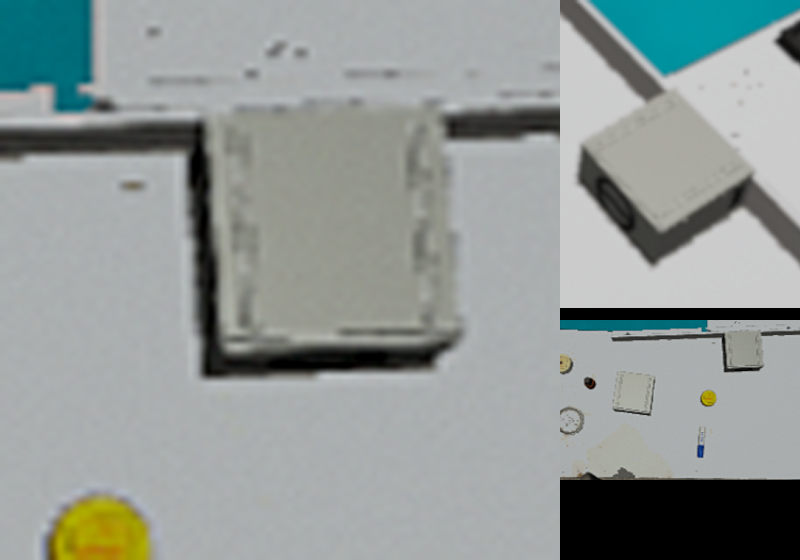

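The stamped crate's far end meets the rail, and the ring is visible on its near face. The near foot edge runs from (205,375) to (440,362) in the crop. I compare its line with the rail's to sub-pixel precision.

Run:
```python
from h import *
g=cv2.cvtColor(cv2.imread('pics/t5.png'),cv2.COLOR_BGR2GRAY).astype(float)
def edge(u,lo,hi,th=115):
    c=g[lo:hi,u]; k=np.where(c<th)[0]
    if not len(k): return None
    k=k.max(); return lo+k+(th-c[k])/(c[k+1]-c[k])
def fit(us,lo,hi,z,n):
    p=[(u,edge(u,lo,hi)) for u in us]; p=[q for q in p if q[1]]
    P=cast('top',p,z)
    P=P[np.abs(P[:,0]-np.polyval(np.polyfit(P[:,1],P[:,0],1),P[:,1]))<3]
    f=np.polyfit(P[:,1],P[:,0],1);r=P[:,0]-np.polyval(f,P[:,1]);print(n,len(P),'yaw',np.degrees(-np.arctan(f[0])).round(2),'rms',r.std().round(2),'x at y=-10',np.polyval(f,-10).round(1));return f
r1=fit(list(range(280,370))+list(range(412,440)),155,175,0,'rail foot')
c=fit(range(377,406),190,203,0,'crate foot')
print('gap', np.polyval(r1,-10)-np.polyval(c,-10)-92)
d=cv2.imread('pics/t0.png').astype(int)-cv2.imread('pics/t5.png');
for n,(a,b,e,f) in dict(tin=(208,238,345,373),pen=(246,282,342,362),dish=(228,262,210,245),drop=(198,218,238,258),spool=(178,202,210,236),clip=(252,272,192,208)).items(): print(n,np.abs(d[a:b,e:f]).mean().round(1))
```

```text
rail foot 116 yaw 3.25 rms 0.68 x at y=-10 693.2
crate foot 29 yaw 3.51 rms 0.32 x at y=-10 600.7
gap 0.48451253567202457
tin 1.6
pen 1.6
dish 1.6
drop 1.8
spool 1.7
clip 1.7
```

```bash
python3 -c "
from plant import *
print(get_obs()['time'],close_job())"
```

```text
the job is handed in; nothing more can be done
14.0333 None
```

The job is done and handed in at 14.0 s. Both crates are tipped onto their far walls, and the stamped one is square against the dispatch rail.

- **Stamped crate:** the ring showed on the underside of the right-hand crate, so I pushed that one to the rail until the fingertips read about 16 N, then backed off. In the last picture its near edge is at 3.5° and the rail at 3.25°. The gap works out at about 0.5 mm, which is within the measurement error.
- **Blank crate:** the left-hand crate lies roughly 100 mm short of the rail. Its underside showed no mark when I enhanced the picture, though that view of it was coarse.
- **Other things:** comparing the first and last pictures shows only image noise around the tin, pen, dish, bottle, spool and clip. The arm was clear of everything at hand-in.

One reading was odd: during the final push the wrist also showed about 12 N upward. I took it for friction at the fingertips and did not look further. No check failed.

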